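# Set the calibration block in the shear box and hold the upper half over it for greasing

### The job

We are calibrating the shear box: lay the square metal calibration block flat and square in the square pocket of the lower half on the carriage and let go of it. Then fetch the upper half of the box (the open square frame), carry it clear of everything in between, and finish still holding it level and square with the lower half, its opening centred over the block, its underside about 1 cm above the block's top and its lug pointing away from the carriage's push rod, so that I can grease the joint before it comes down. Do not let the upper half touch the block, the lower half or the carriage at any time, and leave the other things where they stand.

Things in the scene. Friction and masses are not known exactly. Their poses are not given: they have to be found in the camera images.
- carriage: Fixed low metal carriage, plate 186 (x) x 112 mm, top at 14 mm. On its middle the shear box's lower half, 92 x 92 mm, top face at 34 mm, with a square 63 x 63 mm pocket, 10 mm deep, mouth bevelled 3 mm. Cleats at its x ends stay below 29 mm; a 36 mm high lug at the -x end carries a round push rod sticking out to -x. Origin: pocket centre, at worktop height; yaw within 17 degrees of world.
- pocket_floor (a point): Centre of the pocket's floor, 24 mm above the worktop; axes as the carriage's.
- joint_face (a point): On the pocket's centre line at the height of the lower half's flat top face, 34 mm above the worktop; axes as the carriage's (x along its long side, away from the push rod).
- cal_block: The calibration block: loose plain metal block, 60 x 60 mm, 25 mm high, two small holes in its top, 0.4 kg, flat on the worktop. Origin: centre of its underside; x, y square to its sides. In the pocket (1.5 mm play a side, any quarter turn fits) it stands 15 mm proud of the lower half, so hold it by its top 12 mm or so when lowering it in.
- block_top (a point): Centre of the block's top face, 25 mm above its origin.
- upper_half: Upper half of the box: loose metal square frame, outside 92 x 92 mm, 26 mm high, opening 63 x 63 mm right through; its 14.5 mm walls can be pinched from above, one finger in the opening; 0.33 kg. Two screw heads stand 7 mm above opposite corners. A lug sticks out 31 mm from its +x side. Origin: centre of the opening at the underside; z up, x within 20 degrees of the world's at first.
- opening (a point): Centre of the opening at the underside of the upper half; axes as the upper half's.
- lug_end (a point): The end of the upper half's lug: 77 mm along +x and 14 mm up from its origin.
- jar_1: Bystander: lidded sample jar, 62 mm across, 78 mm high, standing between the upper half and the carriage. Origin at the centre of its underside. Two small brass weights, up to 52 mm high, stand fixed nearer the robot.
- jar_2: Bystander: a second such jar, 62 mm across, 78 mm high, beside the first and farther from the robot, just in front of a fixed timer box 70 mm high. Origin at the centre of its underside.
- tin_a: Bystander: open moisture tin, 63 mm across, 41 mm high, behind the carriage. Origin at the centre of its underside.
- tin_b: Bystander: open moisture tin, 63 mm across, 41 mm high, to the left of the carriage. Origin at the centre of its underside.
- grease_brush: Bystander: flat brush, 40 x 176 mm, 13 mm high, lying to the left of the carriage. Origin at the centre of its underside.
- cone_penetrometer: Fixed tall instrument to the right of the upper half, to be kept clear of: a base 90 mm high over about x 0.24 to 0.60 m, y -0.27 to 0.00 m, and above it a head and column at x 0.31 to 0.56 m, y -0.26 to -0.12 m up to 0.45 m (column 0.54 m) high, its dial nearest the robot. Swing past it above 0.45 m or drawn in close to the base.
Things that resemble listed ones, but are neither listed nor needed, are in the scene too. There is more than one size of the upper_half; the one meant has the size given above.

How it is judged (in metres and radians):
On the way, in this order (a step that is already met when the one before it is completed fails the run):
1. the block lies home in the pocket, let go, while the upper half is still on the worktop (z of cal_block in the frame of pocket_floor between -0.002 and 0.0015 m and horizontal distance between cal_block and pocket_floor below 0.004 m and angle between cal_block's own z axis and vertical below 0.03 rad and contact force between the fingers and cal_block below 0.1 N and height (world z) of opening below 0.005 m), for 0.2 s.
2. the upper half is lifted off the worktop in the gripper (height (world z) of opening above 0.03 m and contact force between the fingers and upper_half above 1 N), for 0.1 s.
At the end, for the whole second after the job is handed in: Block home in the pocket (within 1.5 mm of the floor, 4 mm of centre), released. Upper half held still, touching neither block nor carriage: underside 4 to 17 mm above the block, opening within 6 mm of its centre, level and square within 4 degrees, lug away from the push rod (z of cal_block in the frame of pocket_floor between -0.002 and 0.0015 m and horizontal distance between cal_block and pocket_floor below 0.004 m and angle between cal_block's own z axis and vertical below 0.03 rad and contact force between each of the fingers, upper_half and cal_block below 0.1 N and horizontal distance between opening and block_top below 0.006 m and z of opening in the frame of joint_face between 0.019 and 0.032 m and angle between upper_half's own z axis and vertical below 0.07 rad and angle between the x axis of upper_half and the x axis of carriage, either way round below 0.07 rad and x of lug_end in the frame of carriage above 0.05 m and contact force between the fingers and upper_half above 1 N and contact force between upper_half and carriage below 0.1 N and linear speed of upper_half below 0.02 m/s and angular speed of upper_half below 0.15 rad/s); the arm keeps its last pose, push and grip.
It fails at once if the upper half touches the block or the carriage (contact force between upper_half and cal_block above 1 N or contact force between upper_half and carriage above 1 N).
It fails at once if a bystander is shifted or tipped over (distance of any of jar_1, jar_2, tin_a, tin_b, grease_brush from where it was at the start of the episode above 0.015 m or angle between any of jar_1, jar_2, tin_a, tin_b's own z axis and vertical above 0.4 rad).
It also fails if it takes over 64 s, if anything falls off the work surface, if the arm or the gripper's body presses on something with over 40 N, if the wrist force passes 120 N, or if a joint passes its speed limit or range.

### The arm

A 6-joint arm with a two-finger parallel gripper is mounted at the origin on a cart in front of the work surface, level with it; the furniture and walls round the work are solid. World frame = base frame: x ahead of the robot, y to its left, z up, the work surface at z = 0. Lengths are in m, angles in degrees, forces in N, time in s.
With the tool pointing down it reaches from about 0.275 to 0.875 m from the base axis. Payload 12.5 kg.
Tool frame: the origin (TCP) lies between the finger pads; the fingertips stand 11 mm ahead of it and the grasp point (between the pads) lies 8 mm behind it (robot.tips_ahead is the distance from the TCP to the fingertips, in m); z points along the fingers, y is the direction in which the jaws open and shut (so a half turn about z gives the same grasp; the last joint's range is limited). The gripper opens to 85 mm and grips with 20 to 120 N. Pads are 22 mm wide; open, the fingers measure 114 mm over their backs; the gripper's body (76 mm by 85 mm) begins 54 mm behind the grasp point. The pads swing forward as they close: fully open they stand 13 mm farther back than shut.
Start: joints at [-75.493, 20.094, 94.641, -0, 65.266, -4.847], TCP at [0.182, -0.519, 0.218] pointing down, gripper open.
Joint ranges: [-157.81, 157.81], [-45, 120.19], [0.68, 151.7], [-89.99, 269.99], [4.06, 180], [-164.3, 164.3]. Speed limits (degrees/s): [127.2, 127.2, 159.86, 180, 180, 180].

### API

Orientations are given as a 3x3 rotation matrix whose columns are the frame's x, y, z axes.
In Python, from plant import robot, camera, calibration gives the robot as it stands.
- The arm moves only by the shell command python3 -m creep 'ROWS'. ROWS is JSON, one flat list of numbers, 7 for each row, row after row: the shift along the world's x, y, z in units of 30 mm (1.0 is 30 mm), then the turn, a rotation vector about the world's x, y, z in degrees, then the closure, from -1 (fully open) to 1 (shut), so that 0 is half open. A call has 1 to 5 rows; each row shifts and turns the commanded pose from where the row before left it; what a row does not reach is not made up. A row lasts 1/10 s, in which the tool goes at most 50 mm and 8.59 degrees, less where a joint would pass 70% of its speed; a pose out of reach is approached as far as the arm can. A call is refused whole if a number of a shift passes 1 or a number of a turn 8.59, either way. A call with a gripper value outside its range is refused whole. The fingers move at their own pace and stop on an object; the grip force is fixed at half the most. Time passes only in rows, so rows that do not move let the fingers close. It gives the time, the measured TCP pose, the force and the opening at its end, in the units of the state.
- robot.get_obs(): the state, without advancing time (a new reading comes with each control period).
- camera(name): name is "scene" or "top" or "wrist"; returns the picture (400x640x3 uint8, red, green, blue); there is no depth.
- calibration(name): a dict with "camera_matrix" (3x3 intrinsics, pixels), "R" (3x3) and "t" (3): a world point X has camera coordinates R X + t; the wrist camera has in their place "tool_from_camera" (4x4, takes a point from camera to tool coordinates, whose origin is the TCP and whose axes are the flange's). Camera axes: x right, y down, z forward; pixel columns grow to the right and rows downward; lengths in m; the calibration is good to about 2 mm. A picture is of the moment at which its call begins: read the wrist's pose just before it. calibration takes no time and is no camera call.
- robot.close_job(): hands the job in, once; it reports no verdict.
The state is a dict: "time": time; "joints": joint angles; "joint_vel": joint speeds; "joint_efforts": joint torques, N m; "ee_pos": TCP position; "eef_rot": TCP orientation; "force": force on the tool from outside, world axes, zero at the start; "wrist_torque": the same for the moment, N m; "gripper_width": opening from 0.0 (shut) to 1.0 (fully open).
Only numpy, scipy, OpenCV 4.12 (cv2) and the standard library are available. Lean on these libraries where they do the work, as an engineer would, in place of code of your own. Each camera call takes 0.05 s, during which the arm holds its last target.

## Working session

There is one attempt and no reset: what is moved stays moved. The work goes in short steps, Python scripts to look and compute and a shell command to move; the robot and the scene stay as the last step left them, time stands still between calls to the robot, and variables do not carry over. Pictures are saved under pics/ and viewed, and the job is handed in when it is done.

```bash
mkdir -p pics; ls; python3 - <<'E'
from plant import robot,camera,calibration
import cv2,numpy as np
np.set_printoptions(precision=4,suppress=True)
o=robot.get_obs();print(o)
for n in("scene","top"):
    cv2.imwrite(f"pics/{n}0.png",camera(n)[:,:,::-1])
    print(n,calibration(n))
print(calibration("wrist"))
E
```

```text
pics
{'time': 0.0, 'joints': array([-75.4933,  20.1236,  94.6754,  -0.0006,  65.267 ,  -4.8493]), 'joint_vel': array([ 0.0331, -0.0708, -0.0817,  0.0777,  0.0058, -0.0012]), 'joint_efforts': array([ -0.0014, -50.6096, -29.1404,  -0.0002,   0.0046,  -0.    ]), 'ee_pos': array([ 0.1822, -0.5186,  0.2175]), 'eef_rot': array([[ 0.9435,  0.3314, -0.0003],
       [ 0.3314, -0.9435,  0.0011],
       [ 0.0001, -0.0011, -1.    ]]), 'force': array([-0.4317, -0.5826,  0.2003]), 'wrist_torque': array([-0.0152,  0.0221,  0.011 ]), 'gripper_width': 1.0001323165847271}
scene {'camera_matrix': array([[408.8755,   0.    , 315.1798],
       [  0.    , 408.8755, 199.0323],
       [  0.    ,   0.    ,   1.    ]]), 'R': array([[-0.7761, -0.6307,  0.001 ],
       [-0.4438,  0.5451, -0.7113],
       [ 0.448 , -0.5524, -0.7029]]), 't': array([0.5572, 0.1877, 1.327 ])}
top {'camera_matrix': array([[440.0025,   0.    , 323.1176],
       [  0.    , 440.0025, 198.4525],
       [  0.    ,   0.    ,   1.    ]]), 'R': array([[-0.0181, -0.9998,  0.0086],
       [-0.9923,  0.0169, -0.1225],
       [ 0.1224, -0.0107, -0.9924]]), 't': array([0.1626, 0.5731, 1.5042])}
{'camera_matrix': array([[298.948 ,   0.    , 320.9364],
       [  0.    , 298.948 , 201.2346],
       [  0.    ,   0.    ,   1.    ]]), 'tool_from_camera': array([[ 0.0004, -0.9605, -0.2781,  0.071 ],
       [ 1.    ,  0.0006, -0.0006,  0.0005],
       [ 0.0007, -0.2781,  0.9605, -0.1545],
       [ 0.    ,  0.    ,  0.    ,  1.    ]])}
```

View pics/scene0.png

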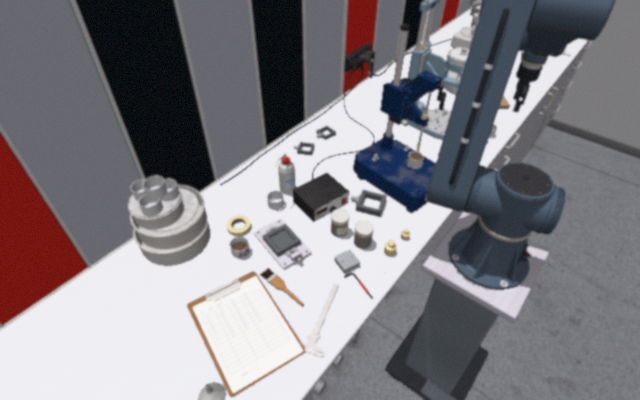

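View pics/top0.png

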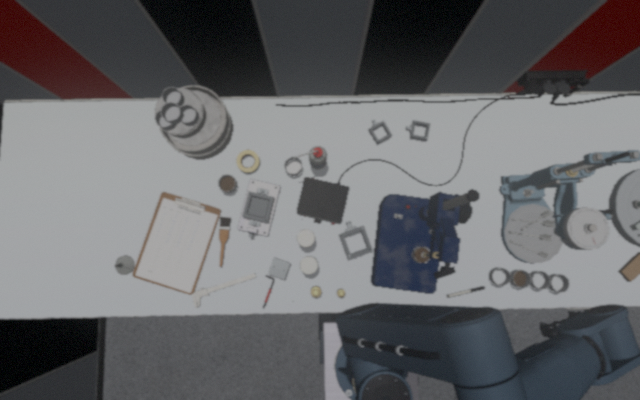

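```bash
python3 - <<'E'
import cv2
im=cv2.imread("pics/top0.png")
cv2.imwrite("pics/top0z.png",cv2.resize(im[165:310,210:390],None,fx=4.4,fy=4.1,interpolation=cv2.INTER_CUBIC))
E
```

```text
(no output)
```

View pics/top0z.png

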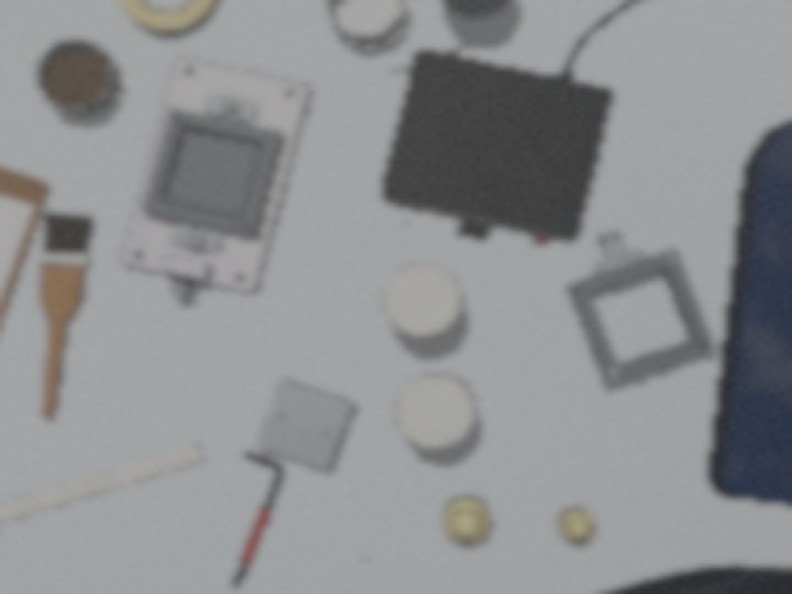

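```bash
cat > h.py <<'E'
import numpy as np,cv2
from plant import robot,camera,calibration
np.set_printoptions(precision=4,suppress=True)
def cam(n,obs=None):
    c=calibration(n);K=np.array(c["camera_matrix"])
    if n!="wrist": R=np.array(c["R"]);t=np.array(c["t"]);return K,R.T,-R.T@t
    T=np.array(c["tool_from_camera"]);Rt=np.array(obs["eef_rot"]);p=np.array(obs["ee_pos"])
    return K,Rt@T[:3,:3],Rt@T[:3,3]+p
def ray(C,uv,z):
    K,R,o=C;uv=np.atleast_2d(np.asarray(uv,float))
    d=(R@np.linalg.inv(K)@np.c_[uv,np.ones(len(uv))].T).T
    return o+d*((z-o[2])/d[:,2])[:,None]
def proj(C,X):
    K,R,o=C;c=(K@R.T@(np.atleast_2d(X)-o).T).T
    return c[:,:2]/c[:,2:]
E
python3 - <<'E'
from h import *
C=cam("top")
def z2(p): return [((x+.5)/4.4+210-.5,(y+.5)/4.1+165-.5) for x,y in p]
for n,p,z in [("plate",[(180,60),(311,90),(257,293),(123,263)],.014),("lower",[(168,110),(287,130),(264,240),(143,213)],.034),
 ("pocket",[(180,128),(268,140),(250,215),(163,200)],.024),("block",[(287,380),(357,404),(331,472),(262,445)],.025),("upper",[(570,290),(678,248),(714,352),(612,390)],.026),("lug",[(610,240)],.014),
 ("jar2",[(425,303)],.078),("jar1",[(437,412)],.078),("w",[(467,520),(577,524)],.05),("tool",[(250,457),(285,462),(238,582)],.01),("timer",[(415,50),(610,90),(575,240),(388,200)],.07),("tinb",[(78,77)],.041),("brush",[(68,215),(50,415)],.01)]:
    X=ray(C,z2(p),z);print(n,X[:,:2].tolist() if 0 else np.round(X[:,:2],3).tolist(),X.mean(0)[:2])
    if len(p)==4: e=[X[(i+1)%4]-X[i] for i in range(4)];print([(round(np.hypot(*v[:2]),3),round(np.degrees(np.arctan2(v[1],v[0])),1)) for v in e])
E
```

```text
plate [[0.652, 0.409], [0.624, 0.304], [0.449, 0.348], [0.476, 0.454]] [0.5501 0.3788]
[(np.float64(0.109), np.float64(-104.9)), (np.float64(0.18), np.float64(165.8)), (np.float64(0.11), np.float64(75.5)), (np.float64(0.181), np.float64(-14.4))]
lower [[0.605, 0.416], [0.586, 0.321], [0.493, 0.34], [0.517, 0.435]] [0.5504 0.3779]
[(np.float64(0.096), np.float64(-101.3)), (np.float64(0.095), np.float64(168.8)), (np.float64(0.098), np.float64(75.6)), (np.float64(0.09), np.float64(-12.5))]
pocket [[0.591, 0.408], [0.579, 0.337], [0.515, 0.352], [0.529, 0.421]] [0.5535 0.3795]
[(np.float64(0.071), np.float64(-99.4)), (np.float64(0.066), np.float64(167.3)), (np.float64(0.071), np.float64(78.5)), (np.float64(0.063), np.float64(-12.2))]
block [[0.375, 0.323], [0.354, 0.268], [0.298, 0.289], [0.321, 0.343]] [0.3369 0.3058]
[(np.float64(0.059), np.float64(-111.0)), (np.float64(0.06), np.float64(159.6)), (np.float64(0.059), np.float64(66.5)), (np.float64(0.057), np.float64(-20.2))]
upper [[0.447, 0.099], [0.481, 0.012], [0.392, -0.013], [0.362, 0.068]] [0.4204 0.0414]
[(np.float64(0.093), np.float64(-68.5)), (np.float64(0.092), np.float64(-163.7)), (np.float64(0.087), np.float64(110.5)), (np.float64(0.09), np.float64(20.2))]
lug [[0.489, 0.065]] [0.4893 0.0654]
jar2 [[0.436, 0.212]] [0.4359 0.2122]
jar1 [[0.347, 0.204]] [0.3474 0.2043]
w [[0.258, 0.183], [0.254, 0.099]] [0.256  0.1411]
tool [[0.311, 0.354], [0.306, 0.326], [0.207, 0.364]] [0.2746 0.3481]
timer [[0.648, 0.217], [0.611, 0.066], [0.486, 0.096], [0.522, 0.24]] [0.5666 0.1549]
[(np.float64(0.156), np.float64(-103.5)), (np.float64(0.129), np.float64(166.4)), (np.float64(0.148), np.float64(76.1)), (np.float64(0.128), np.float64(-10.1))]
tinb [[0.634, 0.486]] [0.6337 0.4859]
brush [[0.519, 0.499], [0.349, 0.512]] [0.4337 0.5057]
```

```bash
python3 -c "
from plant import robot;print(robot.tips_ahead,[a for a in dir(robot) if a[0]!='_'])"
python3 -m creep '[0,0,1,0,0,0,-1, 0,0,1,0,0,0,-1, 0,0,1,0,0,0,-1, 0,0,1,0,0,0,-1, 0,0,1,0,0,0,-1]'
python3 -m creep '[0,0,1,0,0,0,-1, 0,0,1,0,0,0,-1, 0,0,1,0,0,0,-1, 0,0,1,0,0,0,-1, 0,0,1,0,0,0,-1]'
```

```text
0.011 ['MotionError', 'close_job', 'get_obs', 'tips_ahead']
time: 0.6
ee_pos: [0.1822, -0.5186, 0.369]
eef_rot: [[0.943, 0.331, -0.0], [0.331, -0.943, 0.001], [0.0, -0.001, -1.0]]
force: [1.0, 0.2, 0.4]
gripper_width: 0.999
time: 1.1
ee_pos: [0.1822, -0.5187, 0.5189]
eef_rot: [[0.943, 0.331, -0.0], [0.331, -0.943, 0.001], [0.0, -0.001, -1.0]]
force: [-0.3, -0.7, 0.1]
gripper_width: 0.998
```

```bash

python3 -m creep '[0.2,1,0,0,0,8,-1, 0.2,1,0,0,0,8,-1, 0.2,1,0,0,0,8,-1, 0.2,1,0,0,0,8,-1, 0.2,1,0,0,0,8,-1]' | sed -n 2,3p
python3 -m creep '[0.2,1,0,0,0,8,-1, 0.2,1,0,0,0,8,-1, 0.2,1,0,0,0,8,-1, 0.2,1,0,0,0,8,-1, 0.2,1,0,0,0,8,-1]' | sed -n 2,3p
python3 -m creep '[0.2,1,0,0,0,8,-1, 0.2,1,0,0,0,8,-1, 0.2,1,0,0,0,8,-1, 0.2,1,0,0,0,8,-1, 0.2,1,0,0,0,8,-1]' | sed -n 2,3p
python3 -c "from h import *;print(robot.get_obs()['joints'])"
```

```text
ee_pos: [0.2124, -0.3676, 0.5177]
eef_rot: [[0.505, 0.863, -0.0], [0.863, -0.505, 0.001], [0.0, -0.0, -1.0]]
ee_pos: [0.2422, -0.2176, 0.5178]
eef_rot: [[-0.168, 0.986, -0.0], [0.986, 0.168, 0.0], [0.0, -0.0, -1.0]]
ee_pos: [0.2721, -0.0677, 0.5179]
eef_rot: [[-0.762, 0.647, -0.0], [0.647, 0.762, 0.0], [0.0, -0.0, -1.0]]
[-23.5112 -18.7408  93.4883  -0.0005 105.2543 -73.1727]
```

```bash

python3 -m creep '[0.7,1,-1,0,0,6,-1, 0.7,1,-1,0,0,6,-1, 0.7,1,-1,0,0,6,-1, 0.7,1,-1,0,0,0,-1, 0.2,0.2,-1,0,0,0,-1]' | sed -n 2,3p
python3 - <<'E'
from h import *
o=robot.get_obs();print(o['ee_pos'],o['joints'])
np.save("o1.npy",o,allow_pickle=True)
im=camera("wrist");cv2.imwrite("pics/w1.png",im[:,:,::-1])
E
```

```text
ee_pos: [0.363, 0.0595, 0.3663]
eef_rot: [[-0.924, 0.382, -0.001], [0.382, 0.924, 0.001], [0.001, 0.0, -1.0]]
[0.363  0.0595 0.3663] [  2.0189  -7.5155 104.9928   0.0307  82.5666 -65.5094]
```

View pics/w1.png

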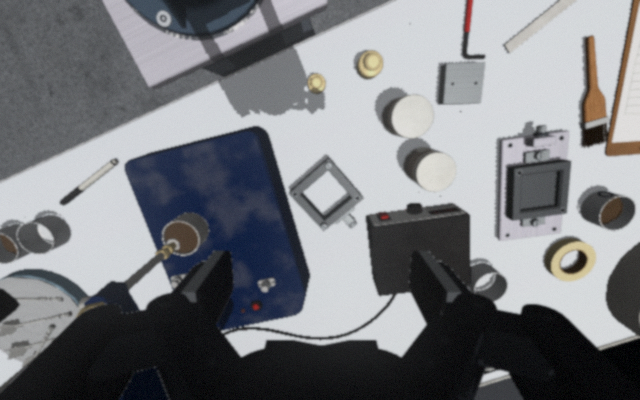

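```bash
python3 - <<'E'
import cv2,numpy as np
im=cv2.imread("pics/w1.png")
def c(x,y,w,h,f): return cv2.resize(im[y:y+h,x:x+w],None,fx=f,fy=f,interpolation=cv2.INTER_CUBIC)
a=c(280,145,90,90,4.4);b=c(430,50,60,66,6); d=c(485,120,100,130,4.4)
H=580;out=np.zeros((H,800,3),np.uint8)
out[:a.shape[0],:a.shape[1]]=a; out[:396,400:760]=b
cv2.imwrite("pics/w1a.png",out);cv2.imwrite("pics/w1b.png",d)
E
```

```text
(no output)
```

View pics/w1a.png

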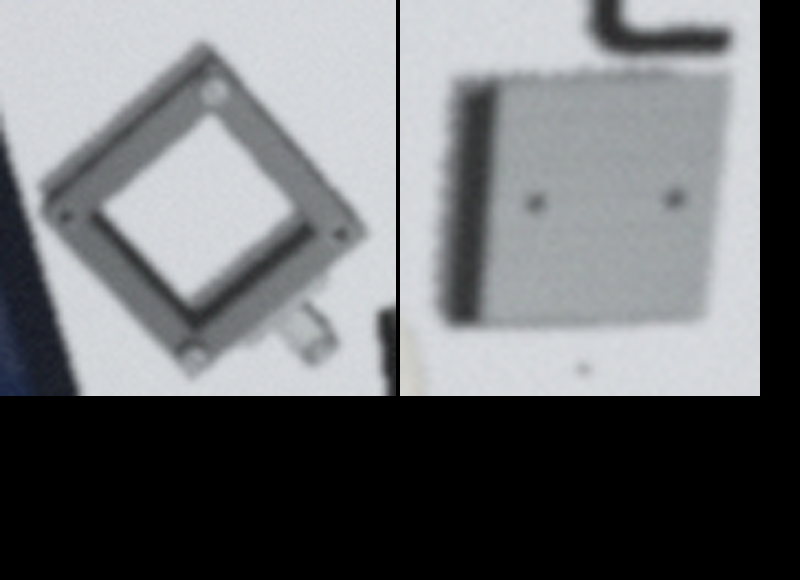

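View pics/w1b.png

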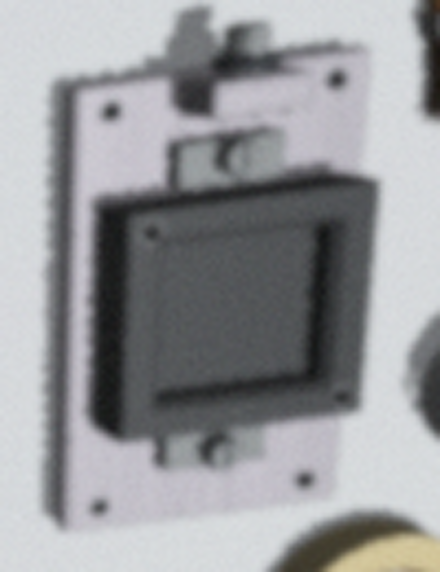

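```bash
python3 - <<'E'
from h import *
o=np.load("o1.npy",allow_pickle=True).item();C=cam("wrist",o);print(C[2])
def z2(p,x0,y0,f,dx=0): return [((x-dx+.5)/f+x0-.5,(y+.5)/f+y0-.5) for x,y in p]
def quad(n,X):
    X=X[:,:2]; e=np.roll(X,-1,0)-X
    a=np.degrees(np.arctan2(e[:,1],e[:,0]))
    print(n,X.mean(0),(np.hypot(*e.T)*1000).round(1),((a+45)%90-45).round(1))
quad("block",ray(C,z2([(497,78),(733,73),(703,320),(481,324)],430,50,6,400),.025))
quad("holes",ray(C,z2([(535,203),(675,199)],430,50,6,400),.025))
quad("frame",ray(C,z2([(207,62),(365,235),(192,375),(42,208)],280,145,4.4),.026))
quad("open",ray(C,z2([(210,113),(316,232),(192,326),(90,207)],280,145,4.4),.026))
print(ray(C,z2([(322,360)],280,145,4.4),.014))
quad("lower",ray(C,z2([(132,210),(379,180),(357,410),(122,438)],485,120,4.4),.034))
quad("plate",ray(C,z2([(70,82),(370,48),(335,492),(62,525)],485,120,4.4),.014))
quad("screws",ray(C,z2([(111,110),(336,78),(305,480),(99,507)],485,120,4.4),.014))
E
```

```text
[0.298  0.086  0.5208]
block [0.339  0.3087] [59.8 59.6 58.3 59.5] [-21.3 -21.3 -21.5 -19.9]
holes [0.3392 0.3091] [36.1 36.1] [-20.9 -20.9]
frame [0.4236 0.043 ] [91.7 89.3 90.7 85.3] [20.1 18.5 17.6 19.2]
open [0.4229 0.0435] [62.8 62.  63.  59.2] [19.1 16.3 16.6 16. ]
[[0.4997 0.0657 0.014 ]]
lower [0.5523 0.3809] [90.4 90.7 90.4 91. ] [-15.3 -14.7 -15.1 -14.7]
plate [0.5508 0.38  ] [111.4 180.9 111.5 183.1] [-16.  -13.9 -14.9 -14. ]
screws [0.5534 0.381 ] [ 83.9 164.3  83.8 164.3] [-14.3 -14.2 -14.3 -14.2]
```

```bash

python3 -m creep '[-0.1,1,-0.3,0,0,1.5,-1, -0.1,1,-0.3,0,0,0,-1, -0.1,1,-0.3,0,0,0,-1, -0.1,1,-0.3,0,0,0,-1, -0.1,1,-1,0,0,0,-1]' | sed -n 2,2p
python3 -m creep '[-0.1,1,-1,0,0,0,-1, -0.1,1,-1,0,0,0,-1, -0.1,1,-1,0,0,0,-1, 0,0.32,-1,0,0,0,-1,0,0,0,0,0,0,-1]' | sed -n 2,3p
python3 - <<'E'
from h import *
o=robot.get_obs();print(o['ee_pos'],o['joints'])
np.save("o2.npy",o,allow_pickle=True)
im=camera("wrist");cv2.imwrite("pics/w2.png",im[:,:,::-1])
E
```

```text
ee_pos: [0.3482, 0.2083, 0.304]
ee_pos: [0.337, 0.3062, 0.1797]
eef_rot: [[-0.933, 0.36, -0.005], [0.36, 0.933, -0.004], [0.003, -0.005, -1.0]]
[0.337  0.3062 0.1797] [ 36.3979  13.2471 110.1872  -0.003   56.901  -32.5213]
```

View pics/w2.png

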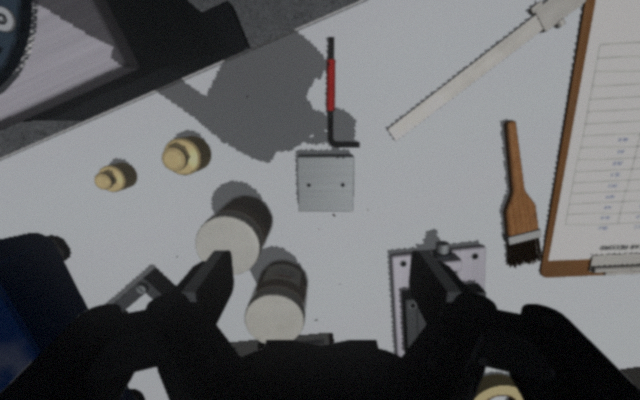

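```bash
python3 - <<'E'
import cv2
im=cv2.imread("pics/w2.png")
cv2.imwrite("pics/w2a.png",cv2.resize(im[138:223,285:370],None,fx=7,fy=7,interpolation=cv2.INTER_CUBIC))
E
```

```text
(no output)
```

View pics/w2a.png

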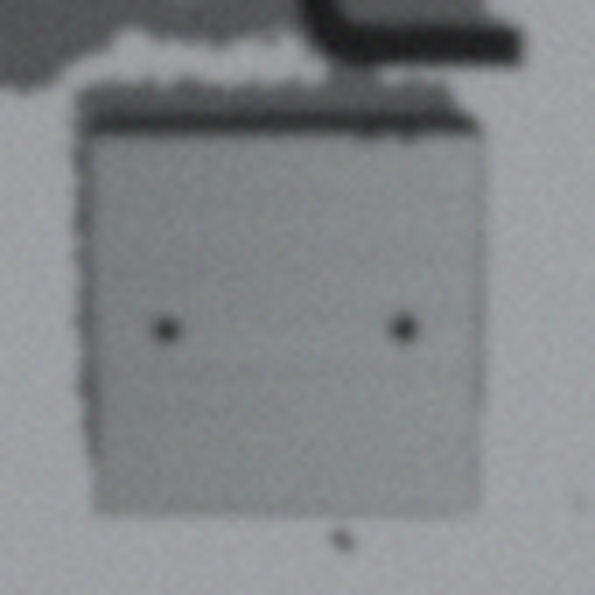

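```bash
python3 - <<'E'
from h import *
o=np.load("o2.npy",allow_pickle=True).item();C=cam("wrist",o);print(C[2])
def z2(p,x0,y0,f,dx=0): return [((x-dx+.5)/f+x0-.5,(y+.5)/f+y0-.5) for x,y in p]
def quad(n,X):
    X=X[:,:2]; e=np.roll(X,-1,0)-X
    a=np.degrees(np.arctan2(e[:,1],e[:,0]))
    print(n,X.mean(0),(np.hypot(*e.T)*1000).round(1),((a+45)%90-45).round(1))
quad("block",ray(C,z2([(91,130),(484,132),(482,514),(97,512)],285,138,7),.025))
quad("holes",ray(C,z2([(165,329),(403,328)],285,138,7),.025))
o=robot.get_obs();print(o['ee_pos'],o['eef_rot'])
E
```

```text
[0.272  0.3317 0.3344]
block [0.3388 0.3102] [57.9 59.1 59.8 59.1] [-21.3 -19.6 -21.3 -21.4]
holes [0.3388 0.3095] [36. 36.] [-20.8 -20.8]
[0.3379 0.3061 0.1817] [[-0.9329  0.3602 -0.0025]
 [ 0.3602  0.9329 -0.002 ]
 [ 0.0016 -0.0027 -1.    ]]
```

```bash

python3 -m creep '[0,0,0,0,0,0,-0.7, 0.03,0.11,-1,0,0,0,-0.7, 0,0,-1,0,0,0,-0.7, 0,0,-1,0,0,0,-0.7, 0,0,-1,0,0,0,-0.7]' | tail -5
python3 -m creep '[0,0,-0.8,0,0,0,-0.7,0,0,-0.3,0,0,0,-0.7,0,0,0,0,0,0,-0.7]'
python3 -m creep '[0,0,-0.06,0,0,0,-0.7,0,0,-0.06,0,0,0,-0.7,0,0,0,0,0,0,-0.7]'
python3 - <<'E'
from h import *
o=robot.get_obs();print(o['ee_pos'],o['force'])
im=camera("wrist");cv2.imwrite("pics/w3.png",im[:,:,::-1])
E
```

```text
time: 4.7
ee_pos: [0.3407, 0.3101, 0.063]
eef_rot: [[-0.932, 0.362, 0.003], [0.362, 0.932, 0.002], [-0.002, 0.003, -1.0]]
force: [0.2, -0.1, 0.7]
gripper_width: 0.851
time: 5.0
ee_pos: [0.3398, 0.3098, 0.0296]
eef_rot: [[-0.932, 0.362, 0.0], [0.362, 0.932, 0.0], [-0.0, 0.0, -1.0]]
force: [0.7, -0.2, 0.7]
gripper_width: 0.847
time: 5.3
ee_pos: [0.3396, 0.3103, 0.0261]
eef_rot: [[-0.933, 0.361, 0.001], [0.361, 0.933, 0.001], [-0.001, 0.001, -1.0]]
force: [-0.1, -0.2, -0.1]
gripper_width: 0.85
[0.3396 0.3103 0.0261] [-0.1154 -0.1879 -0.1069]
```

View pics/w3.png

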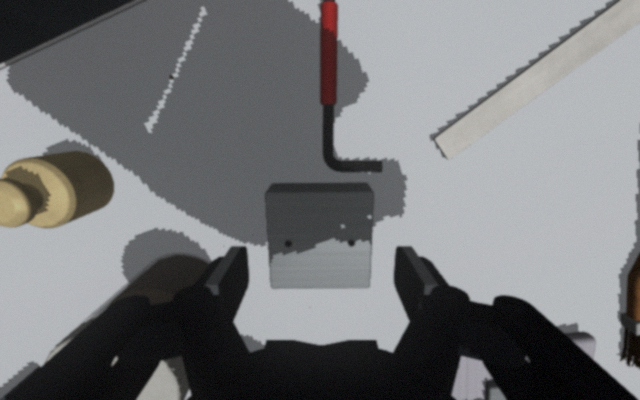

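```bash
python3 - <<'E'
from h import *
c=calibration("wrist");K=np.array(c["camera_matrix"]);T=np.linalg.inv(np.array(c["tool_from_camera"]))
for z in(-.005,0,.005,.01):
  for p in[(.011,-.036,z),(-.011,-.036,z),(.011,.036,z),(-.03,-.03,z),(.03,.03,z)]:
    q=K@(T[:3,:3]@p+T[:3,3]);print(p,q[:2]/q[2])
E
python3 - <<'E'
import cv2
im=cv2.imread("pics/w3.png")
cv2.imwrite("pics/w3a.png",cv2.resize(im[170:330,190:450],None,fx=3,fy=3,interpolation=cv2.INTER_CUBIC))
E
```

```text
(0.011, -0.036, -0.005) [253.9868 229.8051]
(-0.011, -0.036, -0.005) [256.4424 266.7511]
(0.011, 0.036, -0.005) [388.4224 229.8062]
(-0.03, -0.03, -0.005) [268.8823 296.5292]
(0.03, 0.03, -0.005) [379.1652 195.5564]
(0.011, -0.036, 0) [255.9276 226.4446]
(-0.011, -0.036, 0) [258.2447 262.4738]
(0.011, 0.036, 0) [386.449  226.4472]
(-0.03, -0.03, 0) [270.2916 291.5696]
(0.03, 0.03, 0) [377.4047 193.1159]
(0.011, -0.036, 0.005) [257.7587 223.2743]
(-0.011, -0.036, 0.005) [259.9485 258.4301]
(0.011, 0.036, 0.005) [384.5872 223.2783]
(-0.03, -0.03, 0.005) [271.6261 286.873 ]
(0.03, 0.03, 0.005) [375.7469 190.818 ]
(0.011, -0.036, 0.01) [259.4889 220.2785]
(-0.011, -0.036, 0.01) [261.5618 254.6014]
(0.011, 0.036, 0.01) [382.8278 220.2837]
(-0.03, -0.03, 0.01) [272.8917 282.419 ]
(0.03, 0.03, 0.01) [374.1832 188.6505]
```

View pics/w3a.png

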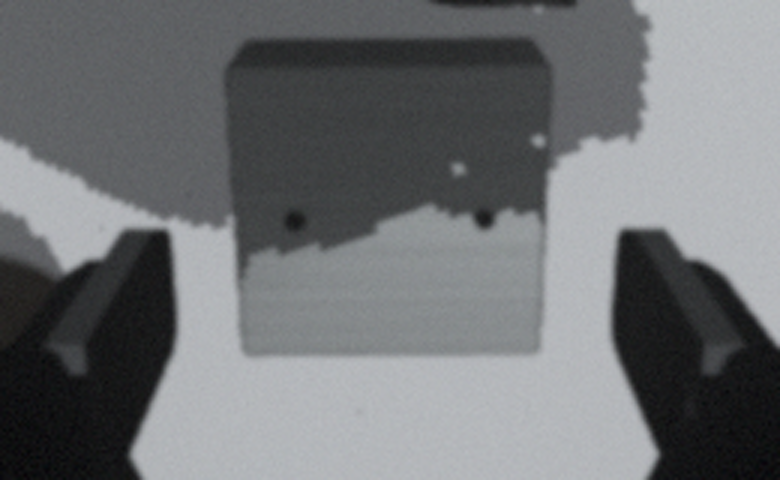

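```bash
python3 - <<'E'
from h import *
im=camera("scene")[:,:,::-1]
C=cam("scene");print(proj(C,[[.339,.3095,.025],[.339,.3095,0]]))
u,v=proj(C,[.339,.3095,.03])[0].astype(int)
cv2.imwrite("pics/s3.png",cv2.resize(im[v-50:v+40,u-60:u+60],None,fx=6,fy=6,interpolation=cv2.INTER_CUBIC))
E
```

```text
[[346.527  258.6696]
 [346.0984 263.4272]]
```

View pics/s3.png

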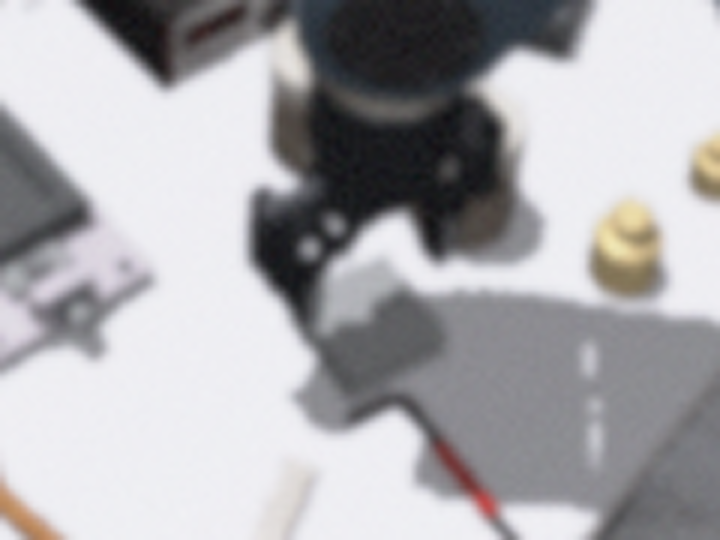

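```bash
python3 - <<'E'
from h import *
C=cam("scene");o=robot.get_obs();p=o['ee_pos'];R=o['eef_rot'];print(o['gripper_width'],p)
for y in(.036,.044,.05):
  for s in(1,-1):
    for x in (-.011,.011):
      print(y*s,x,[proj(C,p+R@[x,y*s,z])[0].round(1).tolist() for z in(-.02,-.01,0,.011)])
E
```

```text
0.8538928970067893 [0.3394 0.3102 0.0259]
0.036 -0.011 [[335.0, 256.8], [334.9, 258.7], [334.8, 260.7], [334.6, 262.8]]
0.036 0.011 [[338.7, 261.8], [338.6, 263.7], [338.5, 265.7], [338.3, 267.8]]
-0.036 -0.011 [[354.3, 247.7], [354.1, 249.7], [353.9, 251.7], [353.7, 253.8]]
-0.036 0.011 [[358.2, 252.5], [358.0, 254.5], [357.7, 256.5], [357.5, 258.6]]
0.044 -0.011 [[332.8, 257.8], [332.7, 259.8], [332.6, 261.7], [332.5, 263.8]]
0.044 0.011 [[336.5, 262.8], [336.4, 264.8], [336.3, 266.7], [336.2, 268.8]]
-0.044 -0.011 [[356.4, 246.8], [356.2, 248.7], [356.0, 250.7], [355.7, 252.8]]
-0.044 0.011 [[360.3, 251.5], [360.1, 253.5], [359.8, 255.5], [359.6, 257.6]]
0.05 -0.011 [[331.1, 258.6], [331.0, 260.5], [330.9, 262.5], [330.8, 264.6]]
0.05 0.011 [[334.9, 263.6], [334.8, 265.6], [334.6, 267.5], [334.5, 269.6]]
-0.05 -0.011 [[358.0, 246.0], [357.8, 248.0], [357.5, 250.0], [357.3, 252.1]]
-0.05 0.011 [[361.9, 250.8], [361.7, 252.8], [361.4, 254.7], [361.1, 256.8]]
```

```bash

python3 -m creep '[0,0,-0.1,0,0,0,-0.7,0,0,-0.1,0,0,0,-0.7,0,0,-0.1,0,0,0,-0.7,0,0,0,0,0,0,-0.7]' | sed -n '2p;4p'
python3 -m creep '[0,0,-0.1,0,0,0,-0.7,0,0,0,0,0,0,-0.7,0,0,0,0,0,0,-0.7]' | sed -n '2p;4p'
python3 -m creep '[0,0,-0.07,0,0,0,-0.7,0,0,0,0,0,0,-0.7,0,0,0,0,0,0,-0.7]' | sed -n '2p;4p'
python3 - <<'E'
from h import *
im=camera("wrist")[:,:,::-1]
cv2.imwrite("pics/w4a.png",cv2.resize(im[170:330,190:450],None,fx=3,fy=3,interpolation=cv2.INTER_CUBIC))
E
```

```text
ee_pos: [0.339, 0.3098, 0.0159]
force: [0.2, 0.3, 0.5]
ee_pos: [0.3391, 0.31, 0.0133]
force: [-0.2, 0.0, 0.2]
ee_pos: [0.3392, 0.31, 0.0113]
force: [0.0, 0.8, -0.6]
```

View pics/w4a.png

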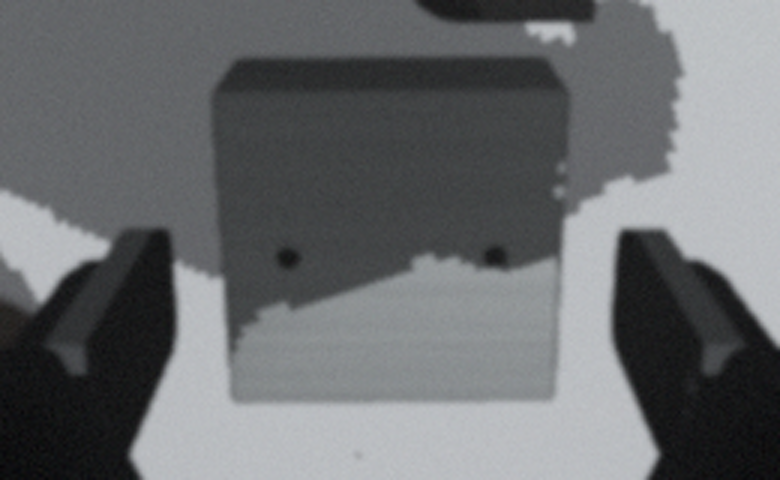

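```bash

for i in 1; do python3 -m creep '[0,0,-0.07,0,0,0,-0.7,0,0,0,0,0,0,-0.7,0,0,0,0,0,0,-0.7]' | sed -n '2p;4p'; done
python3 -m creep '[0,0,-0.07,0,0,0,-0.7,0,0,0,0,0,0,-0.7,0,0,0,0,0,0,-0.7]' | sed -n '2p;4p'
python3 -m creep '[0,0,-0.05,0,0,0,-0.7,0,0,0,0,0,0,-0.7,0,0,0,0,0,0,-0.7]' | sed -n '2p;4p'
```

```text
ee_pos: [0.3392, 0.31, 0.0091]
force: [0.2, 0.9, 0.6]
ee_pos: [0.3391, 0.31, 0.007]
force: [0.5, -0.2, 0.2]
ee_pos: [0.3392, 0.31, 0.0055]
force: [0.0, -0.6, 0.2]
```

```bash

python3 -m creep '[0,0,0.38,0,0,0,-0.7,0,0,0,0,0,0,-0.7,0,0,0,0,0,0,1,0,0,0,0,0,0,1,0,0,0,0,0,0,1]'
python3 -m creep '[0,0,0,0,0,0,1,0,0,0,0,0,0,1,0,0,0,0,0,0,1]'
python3 - <<'E'
from h import *
im=camera("wrist")[:,:,::-1]
cv2.imwrite("pics/w5a.png",cv2.resize(im[170:330,190:450],None,fx=3,fy=3,interpolation=cv2.INTER_CUBIC))
E
```

```text
time: 7.85
ee_pos: [0.3391, 0.3099, 0.0169]
eef_rot: [[-0.933, 0.361, -0.0], [0.361, 0.933, -0.0], [0.0, -0.0, -1.0]]
force: [-0.4, -0.5, -0.9]
gripper_width: 0.346
time: 8.15
ee_pos: [0.3392, 0.31, 0.0169]
eef_rot: [[-0.933, 0.361, -0.0], [0.361, 0.933, -0.0], [0.0, -0.0, -1.0]]
force: [0.2, 0.1, 0.2]
gripper_width: 0.006
```

View pics/w5a.png

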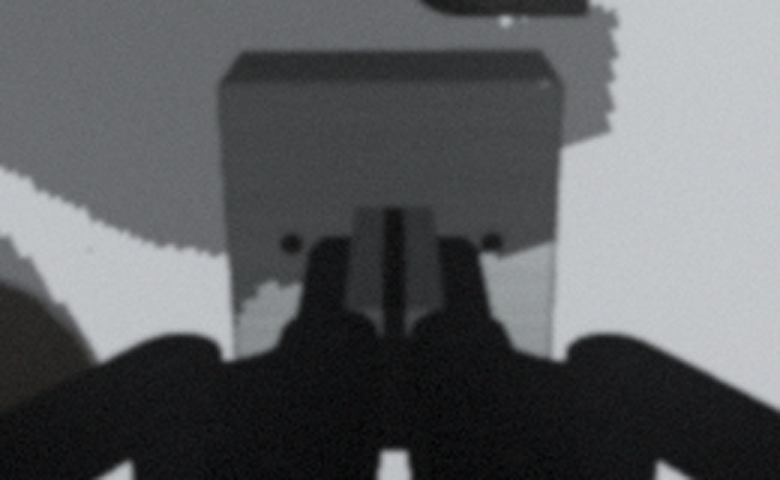

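```bash

python3 -m creep '[0,0,0,0,0,0,-0.6,0,0,0,0,0,0,-0.6,0,0,0,0,0,0,-0.6,0,0,0,0,0,0,-0.6,0,0,0,0,0,0,-0.6]' | tail -1
python3 -m creep '[0,0,0,0,0,0,-0.6,0,0,-0.1,0,0,0,-0.6,0,0,-0.1,0,0,0,-0.6,0,0,-0.1,0,0,0,-0.6,0,0,-0.1,0,0,0,-0.6]' | sed -n '2p;4,5p'
python3 -m creep '[0,0,-0.1,0,0,0,-0.6,0,0,-0.1,0,0,0,-0.6,0,0,0,0,0,0,-0.6]' | sed -n '2p;4,5p'
python3 -m creep '[0,0,-0.1,0,0,0,-0.6,0,0,0,0,0,0,-0.6,0,0,0,0,0,0,-0.6]' | sed -n '2p;4,5p'
python3 - <<'E'
from h import *
im=camera("wrist")[:,:,::-1]
cv2.imwrite("pics/w6a.png",cv2.resize(im[150:330,190:450],None,fx=3,fy=3,interpolation=cv2.INTER_CUBIC))
E
```

```text
gripper_width: 0.797
ee_pos: [0.3391, 0.31, 0.0046]
force: [-1.0, -0.9, -0.0]
gripper_width: 0.8
ee_pos: [0.339, 0.3099, -0.0014]
force: [0.5, -0.4, -0.3]
gripper_width: 0.8
ee_pos: [0.3392, 0.31, -0.004]
force: [-0.3, 1.3, -0.1]
gripper_width: 0.802
```

View pics/w6a.png

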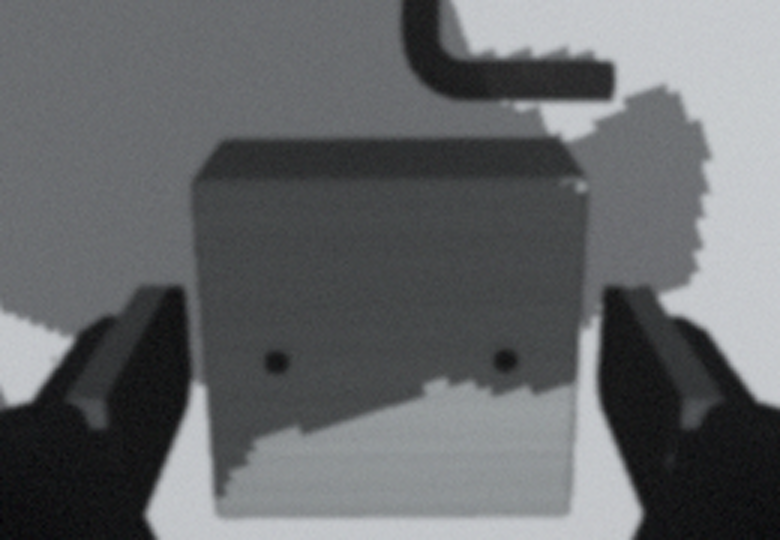

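```bash

python3 -m creep '[0,0,-0.1,0,0,0,-0.6,0,0,-0.1,0,0,0,-0.6,0,0,-0.1,0,0,0,-0.6,0,0,0,0,0,0,-0.6,0,0,0,0,0,0,-0.6]' | sed -n '2p;4,5p'
python3 -m creep '[0,0,-0.08,0,0,0,-0.6,0,0,0,0,0,0,-0.6]' | sed -n '2p;4,5p'
python3 -m creep '[0,0,-0.08,0,0,0,-0.6,0,0,0,0,0,0,-0.6]' | sed -n '2p;4,5p'
```

```text
ee_pos: [0.3392, 0.31, -0.0131]
force: [0.4, -0.2, 0.4]
gripper_width: 0.801
ee_pos: [0.3391, 0.3099, -0.0156]
force: [-0.7, -0.7, -0.2]
gripper_width: 0.802
ee_pos: [0.3391, 0.3099, -0.018]
force: [-0.4, 0.5, 0.6]
gripper_width: 0.803
```

```bash

python3 -m creep '[0,0,-0.06,0,0,0,-0.6,0,0,0,0,0,0,-0.6]' | sed -n '2p;4,5p'
python3 -m creep '[0,0,-0.06,0,0,0,-0.6,0,0,0,0,0,0,-0.6]' | sed -n '2p;4,5p'
python3 -m creep '[0,0,-0.06,0,0,0,-0.6,0,0,0,0,0,0,-0.6]' | sed -n '2p;4,5p'
```

```text
ee_pos: [0.3391, 0.3099, -0.0198]
force: [-0.4, 0.2, 0.2]
gripper_width: 0.801
ee_pos: [0.3393, 0.3101, -0.0206]
force: [-3.9, -3.0, 18.7]
gripper_width: 0.799
ee_pos: [0.3394, 0.3102, -0.0208]
force: [-10.5, -8.3, 53.6]
gripper_width: 0.801
```

```bash

python3 -m creep '[0,0,0.3,0,0,0,-0.6,0,0,0.3,0,0,0,-0.6,0,0,0,0,0,0,-0.6,0,0,0,0,0,0,1,0,0,0,0,0,0,1]'
python3 -m creep '[0,0,0,0,0,0,1,0,0,0,0,0,0,1,0,0,0,0,0,0,1]'
python3 - <<'E'
from h import *
im=camera("wrist")[:,:,::-1]
cv2.imwrite("pics/w7a.png",cv2.resize(im[150:330,190:450],None,fx=3,fy=3,interpolation=cv2.INTER_CUBIC))
E
```

```text
time: 11.85
ee_pos: [0.3393, 0.3101, -0.0048]
eef_rot: [[-0.933, 0.361, 0.0], [0.361, 0.933, 0.0], [-0.0, 0.0, -1.0]]
force: [-2.6, -2.7, 19.6]
gripper_width: 0.687
time: 12.15
ee_pos: [0.3393, 0.3101, -0.0048]
eef_rot: [[-0.933, 0.361, 0.0], [0.361, 0.933, 0.0], [-0.0, 0.0, -1.0]]
force: [-3.0, -3.3, 19.7]
gripper_width: 0.682
```

View pics/w7a.png

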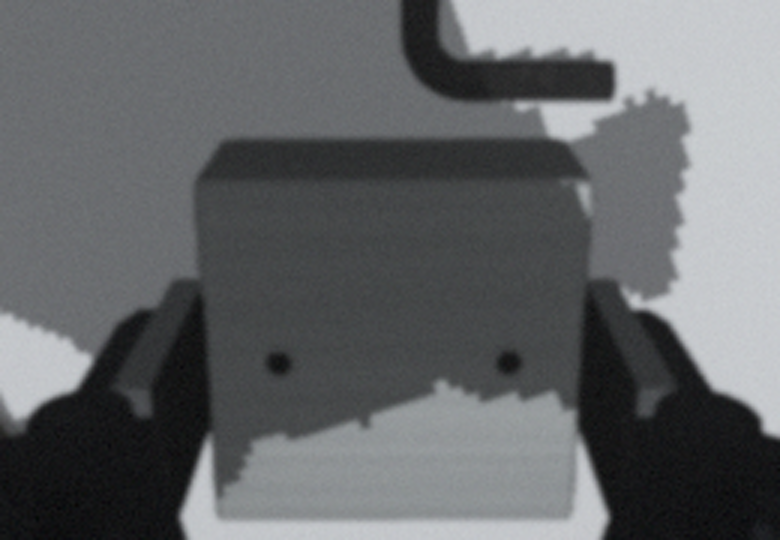

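```bash

python3 -m creep '[0,0,0.3,0,0,0,1,0,0,0.7,0,0,0,1,0,0,1,0,0,0,1,0,0,1,0,0,0,1,0,0,1,0,0,0,1]' | sed -n '2p;4,5p'
python3 -m creep '[1,0.2,0,0,0,1.3,1,1,0.2,0,0,0,1.3,1,1,0.2,0,0,0,1.3,1,1,0.2,0,0,0,1.3,1,1,0.2,0,0,0,1.3,1]' | sed -n '2p;4,5p'
python3 -m creep '[1,0.2,0,0,0,0,1,1,0.2,0,0,0,0,1,1,0.2,0,0,0,0,1,1,0,0,0,0,0,1,0,0,0,0,0,0,1]' 
python3 - <<'E'
from h import *
camera("top")
o=robot.get_obs();print(o['ee_pos'],o['eef_rot'],o['joints'])
np.save("o8.npy",o,allow_pickle=True)
im=camera("wrist")[:,:,::-1]
cv2.imwrite("pics/w8.png",im)
E
```

```text
ee_pos: [0.3386, 0.3096, 0.1155]
force: [0.6, 0.2, -3.5]
gripper_width: 0.682
ee_pos: [0.4899, 0.3398, 0.114]
force: [0.3, 0.0, -3.2]
gripper_width: 0.685
time: 13.7
ee_pos: [0.6115, 0.3572, 0.1134]
eef_rot: [[-0.967, 0.254, -0.0], [0.254, 0.967, -0.001], [-0.0, -0.001, -1.0]]
force: [-0.3, -0.4, -4.3]
gripper_width: 0.682
[0.6097 0.3573 0.1132] [[-0.9672  0.2539 -0.0017]
 [ 0.2539  0.9672 -0.0009]
 [ 0.0014 -0.0013 -1.    ]] [ 26.6027  42.4628  73.2729  -0.0022  64.376  -48.6868]
```

View pics/w8.png

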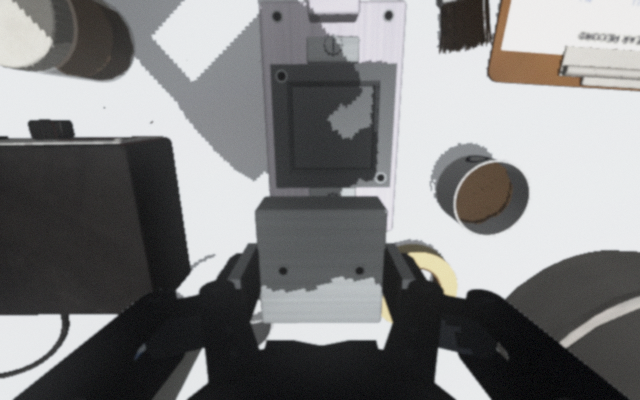

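```bash
python3 - <<'E'
import cv2
im=cv2.imread("pics/w8.png")
im=cv2.convertScaleAbs(im,alpha=1.6,beta=10)
cv2.imwrite("pics/w8a.png",cv2.resize(im[50:205,250:410],None,fx=3.8*1.0,fy=3.8,interpolation=cv2.INTER_CUBIC))
cv2.imwrite("pics/w8b.png",cv2.resize(im[185:335,245:395],None,fx=4,fy=4,interpolation=cv2.INTER_CUBIC))
E
```

```text
(no output)
```

View pics/w8a.png

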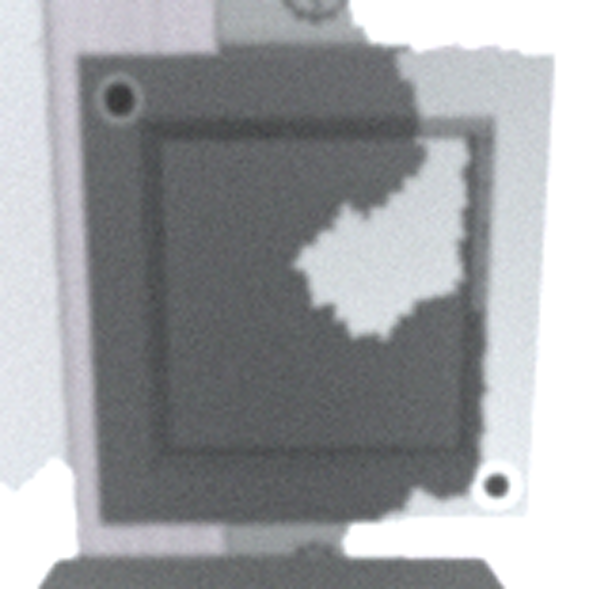

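View pics/w8b.png

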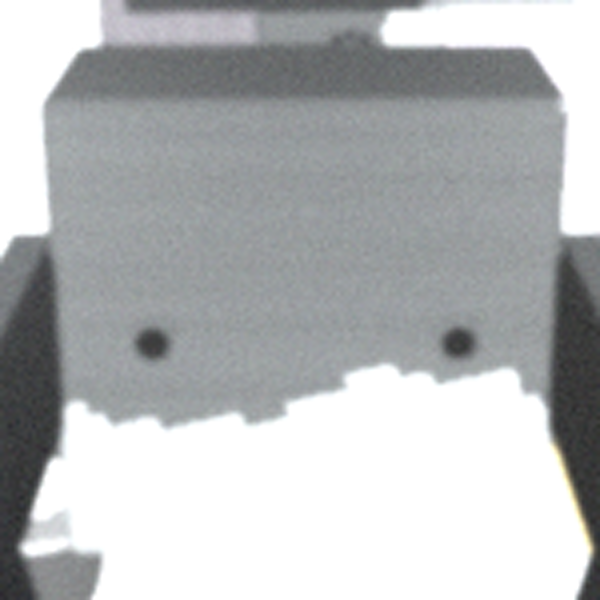

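```bash
python3 - <<'E'
from h import *
o=np.load("o8.npy",allow_pickle=True).item();C=cam("wrist",o)
def z2(p,x0,y0,f,dx=0): return [((x-dx+.5)/f+x0-.5,(y+.5)/f+y0-.5) for x,y in p]
def quad(n,X):
    X=X[:,:2]; e=np.roll(X,-1,0)-X
    a=np.degrees(np.arctan2(e[:,1],e[:,0]))
    print(n,X.mean(0),(np.hypot(*e.T)*1000).round(1),((a+45)%90-45).round(1));return X
quad("lower",ray(C,z2([(80,56),(553,54),(527,515),(102,521)],250,50,3.8),.034))
quad("screws",ray(C,z2([(120,98),(496,486)],250,50,3.8),.034))
quad("bevel",ray(C,z2([(145,122),(493,118),(480,462),(150,465)],250,50,3.8),.034))
quad("floor",ray(C,z2([(163,138),(468,138),(461,450),(168,450)],250,50,3.8),.024))
zt=o['ee_pos'][2]+.0048+.025
h=quad("holes",ray(C,z2([(151,343),(458,343)],245,185,4),zt))
quad("top edge",ray(C,z2([(46,100),(565,102)],245,185,4),zt))
print(o['ee_pos'])
E
```

```text
lower [0.5536 0.381 ] [89.5 89.4 89.7 90.3] [-14.5 -14.3 -13.9 -14.4]
screws [0.5539 0.3812] [107. 107.] [30.5 30.5]
bevel [0.5535 0.3813] [66.8 66.8 68.7 66.7] [-14.1 -13.9 -14.2 -15.6]
floor [0.5542 0.3811] [61.3 63.3 63.4 63.3] [-14.7 -13.3 -14.7 -15.2]
holes [0.609  0.3572] [35.7 35.7] [-14.7 -14.7]
top edge [0.5805 0.3648] [56.9 56.9] [-14.9 -14.9]
[0.6097 0.3573 0.1132]
```

```bash

python3 -m creep '[-0.9,0.4,0,0,0,0.2,1,-0.9,0.4,0,0,0,0,1,-0.07,0,-0.7,0,0,0,1,0,0,-0.7,0,0,0,1,0,0,-0.6,0,0,0,1]' | sed -n '2p;4,5p'
python3 -m creep '[0,0,0,0,0,0,1,0,0,0,0,0,0,1,0,0,0,0,0,0,1]'
```

```text
ee_pos: [0.5513, 0.382, 0.0538]
force: [0.8, -0.2, -3.6]
gripper_width: 0.684
time: 14.6
ee_pos: [0.5534, 0.3823, 0.0561]
eef_rot: [[-0.968, 0.249, 0.001], [0.249, 0.968, 0.001], [-0.001, 0.001, -1.0]]
force: [-0.2, 1.1, -3.3]
gripper_width: 0.68
```

```bash

python3 -m creep '[0,-0.04,-0.4,0,0,0,1,0,0,-0.3,0,0,0,1,0,0,0,0,0,0,1,0,0,0,0,0,0,1]' | sed -n '2p;4,5p'
python3 -m creep '[0,0,-0.1,0,0,0,1,0,0,-0.1,0,0,0,1,0,0,0,0,0,0,1]' | sed -n '2p;4,5p'
python3 -m creep '[0,0,-0.1,0,0,0,1,0,0,0,0,0,0,1]' | sed -n '2,5p'
```

```text
ee_pos: [0.5529, 0.3807, 0.0334]
force: [0.9, 0.2, -2.8]
gripper_width: 0.682
ee_pos: [0.5529, 0.3807, 0.0274]
force: [-0.5, -0.5, -4.3]
gripper_width: 0.681
ee_pos: [0.5529, 0.3807, 0.0244]
eef_rot: [[-0.968, 0.249, -0.0], [0.249, 0.968, -0.0], [0.0, -0.0, -1.0]]
force: [0.8, 0.3, -4.1]
gripper_width: 0.684
```

```bash

python3 -m creep '[0,0,-0.08,0,0,0,1,0,0,0,0,0,0,1]' | sed -n '2p;4,5p'
python3 -m creep '[0,0,-0.06,0,0,0,1,0,0,0,0,0,0,1]' | sed -n '2p;4,5p'
python3 -m creep '[0,0,-0.03,0,0,0,1,0,0,0,0,0,0,1]' | sed -n '2p;4,5p'
```

```text
ee_pos: [0.553, 0.3807, 0.0221]
force: [-0.9, 0.3, -3.5]
gripper_width: 0.684
ee_pos: [0.553, 0.3807, 0.0204]
force: [0.2, 0.3, -3.1]
gripper_width: 0.684
ee_pos: [0.5531, 0.3808, 0.0196]
force: [0.5, -0.0, -3.2]
gripper_width: 0.678
```

```bash

python3 -m creep '[0,0,-0.03,0,0,0,1,0,0,0,0,0,0,1]' | sed -n '2p;4,5p'
python3 -m creep '[0,0,-0.03,0,0,0,1,0,0,0,0,0,0,1]' | sed -n '2p;4,5p'
```

```text
ee_pos: [0.5531, 0.3808, 0.0195]
force: [-4.1, -2.2, 5.1]
gripper_width: 0.683
ee_pos: [0.5532, 0.3809, 0.0194]
force: [-7.2, -3.5, 13.1]
gripper_width: 0.683
```

```bash

python3 -m creep '[0,0,0,0,0,0,-0.7,0,0,0,0,0,0,-0.7,0,0,0,0,0,0,-0.7,0,0,0.5,0,0,0,-0.7,0,0,1,0,0,0,-0.7]' | sed -n '2p;4,5p'
python3 -m creep '[0.4,0,1,0,0,0,-0.7,0.8,0,1,0,0,0,-0.7,0,0,1,0,0,0,-0.7,0,0,0,0,0,0,-0.7,0,0,0,0,0,0,-0.7]'
python3 - <<'E'
from h import *
o=robot.get_obs();print(o['ee_pos'])
np.save("o9.npy",o,allow_pickle=True)
im=camera("wrist")[:,:,::-1]
cv2.imwrite("pics/w9.png",im)
E
```

```text
ee_pos: [0.552, 0.3802, 0.0621]
force: [0.0, 0.7, 0.4]
gripper_width: 0.85
time: 17.5
ee_pos: [0.5893, 0.3809, 0.1541]
eef_rot: [[-0.968, 0.249, 0.001], [0.249, 0.968, 0.001], [-0.001, 0.001, -1.0]]
force: [-0.3, 0.4, -1.2]
gripper_width: 0.846
[0.5893 0.3809 0.1541]
```

View pics/w9.png

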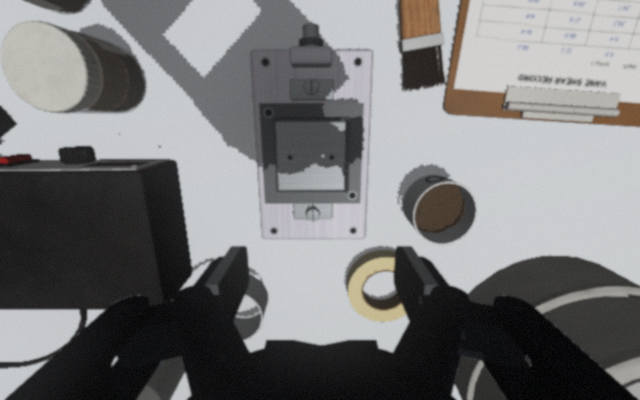

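```bash
python3 - <<'E'
import cv2
im=cv2.imread("pics/w9.png")
im=cv2.convertScaleAbs(im,alpha=1.4,beta=0)
cv2.imwrite("pics/w9a.png",cv2.resize(im[90:220,245:380],None,fx=4.4,fy=4.4,interpolation=cv2.INTER_CUBIC))
E
```

```text
(no output)
```

View pics/w9a.png

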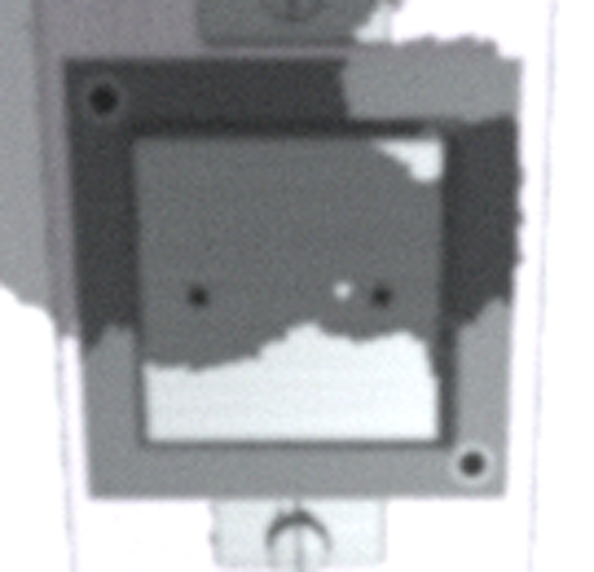

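```bash
cat >> h.py <<'E'
def z2(p,x0,y0,f,dx=0): return [((x-dx+.5)/f+x0-.5,(y+.5)/f+y0-.5) for x,y in p]
def quad(n,X):
    X=X[:,:2]; e=np.roll(X,-1,0)-X
    a=np.degrees(np.arctan2(e[:,1],e[:,0]))
    print(n,X.mean(0),(np.hypot(*e.T)*1000).round(1),((a+45)%90-45).round(1));return X
E
python3 - <<'E'
from h import *
o=np.load("o9.npy",allow_pickle=True).item();C=cam("wrist",o)
print(C[2])
quad("lower",ray(C,z2([(67,60),(521,58),(504,494),(90,496)],245,90,4.4),.034))
quad("screws",ray(C,z2([(104,99),(472,464)],245,90,4.4),.034))
quad("block",ray(C,z2([(135,139),(446,141),(437,441),(147,441)],245,90,4.4),.049))
quad("holes",ray(C,z2([(198,296),(382,296)],245,90,4.4),.049))
E
```

```text
[0.5208 0.398  0.3085]
lower [0.5536 0.3815] [90.1 90.2 90.1 90.2] [-14.2 -14.5 -14.2 -14.5]
screws [0.5539 0.3813] [107.1 107.1] [30.6 30.6]
block [0.5532 0.3812] [59.3 59.  58.9 59.3] [-14.8 -14.9 -14.5 -14.5]
holes [0.5532 0.3809] [36.2 36.2] [-14.4 -14.4]
```

```bash

python3 -m creep '[0,0,0.8,0,0,0,-0.1,-0.6,-1,0.8,0,0,3.3,-0.1,-0.6,-1,0,0,0,3.3,-0.1,-0.6,-1,0,0,0,3.3,-0.1,-0.6,-1,0,0,0,3.3,-0.1]' | sed -n '2p;4,5p'
python3 -m creep '[-0.6,-1,0,0,0,3.3,-0.1,-0.6,-1,0,0,0,3.3,-0.1,-0.6,-1,0,0,0,3.3,-0.1,-0.6,-1,0,0,0,3.3,-0.1,-0.6,-1,-0.5,0,0,3.3,-0.1]' | sed -n '2p;4,5p'
python3 -m creep '[-0.6,-1,-0.5,0,0,3.3,-0.1,0,0,0,0,0,0,-0.1,0,0,0,0,0,0,-0.1,0,0,0,0,0,0,-0.1]'
python3 - <<'E'
from h import *
o=robot.get_obs();print(o['ee_pos'],o['joints'])
np.save("o10.npy",o,allow_pickle=True)
im=camera("wrist")[:,:,::-1]
cv2.imwrite("pics/w10.png",im)
E
```

```text
ee_pos: [0.5155, 0.2596, 0.2]
force: [0.7, -0.3, 0.6]
gripper_width: 0.549
ee_pos: [0.4264, 0.1099, 0.1862]
force: [1.5, 0.2, -0.5]
gripper_width: 0.547
time: 18.95
ee_pos: [0.4096, 0.0813, 0.171]
eef_rot: [[-0.948, -0.318, 0.0], [-0.318, 0.948, 0.0], [-0.0, 0.0, -1.0]]
force: [0.3, -0.0, 0.0]
gripper_width: 0.547
[0.4096 0.0813 0.171 ] [   4.8292    9.9161  115.9486    0.0064   54.1142 -103.7184]
```

View pics/w10.png

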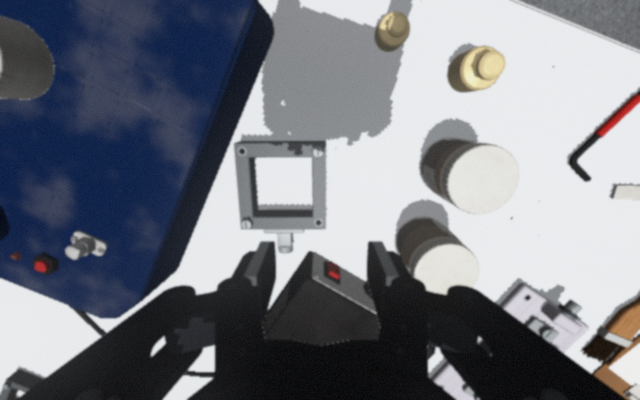

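```bash
python3 - <<'E'
import cv2
im=cv2.imread("pics/w10.png")
cv2.imwrite("pics/w10a.png",cv2.resize(im[130:260,225:340],None,fx=4.5,fy=4.5,interpolation=cv2.INTER_CUBIC))
E
```

```text
(no output)
```

View pics/w10a.png

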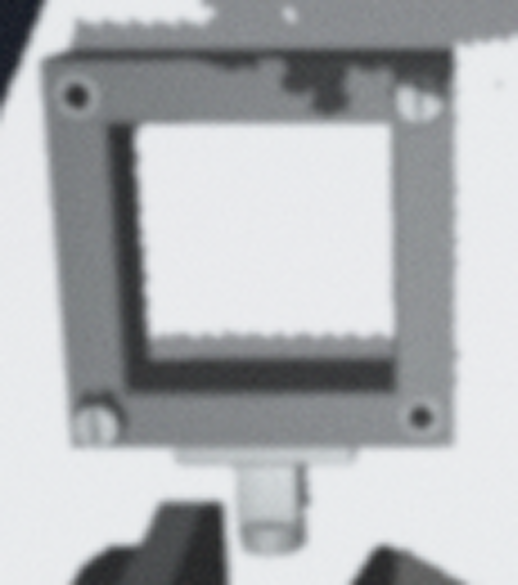

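```bash
python3 - <<'E'
from h import *
o=np.load("o10.npy",allow_pickle=True).item();C=cam("wrist",o)
print(C[2])
quad("frame",ray(C,z2([(45,62),(452,62),(452,443),(72,445)],225,130,4.5),.026))
quad("open",ray(C,z2([(107,124),(390,124),(396,390),(128,390)],225,130,4.5),.026))
h=quad("holes",ray(C,z2([(77,96),(421,417)],225,130,4.5),.026))
X=quad("wall",ray(C,z2([(392,200),(395,340),(454,340),(454,200)],225,130,4.5),.026));print(X)
R=o['eef_rot'];p=o['ee_pos']
for x in X: print(R.T@(np.r_[x,.026]-p))
E
```

```text
[0.3427 0.0583 0.3255]
frame [0.4245 0.043 ] [89.3 89.5 90.5 90. ] [18.6 18.8 18.9 18. ]
open [0.4245 0.043 ] [62.9 62.5 63.1 62.5] [18.6 19.3 18.6 19.2]
holes [0.4248 0.043 ] [107. 107.] [-26.3 -26.3]
wall [0.4145 0.0803] [33.1 13.7 33.1 14. ] [19.3 18.6 18.8 18.6]
[[0.4011 0.0682]
 [0.4323 0.0792]
 [0.4279 0.0922]
 [0.3966 0.0815]]
[ 0.0123 -0.0097  0.145 ]
[-0.0208 -0.0092  0.145 ]
[-0.0208  0.0045  0.145 ]
[0.0123 0.0043 0.145 ]
```

```bash

python3 -m creep '[0.08,-0.05,-1,0,0,0.2,-0.1,0,0,-1,0,0,0,-0.1,0,0,-1,0,0,0,-0.1,0,0,-1,0,0,0,-0.1,0,0,-0.7,0,0,0,-0.1]' | sed -n '2p;4,5p'
python3 -m creep '[0,0,-0.4,0,0,0,-0.1,0,0,0,0,0,0,-0.1,0,0,0,0,0,0,-0.1]'
python3 - <<'E'
from h import *
o=robot.get_obs();print(o['ee_pos'],o['joints'])
im=camera("wrist")[:,:,::-1]
cv2.imwrite("pics/w11.png",im)
E
```

```text
ee_pos: [0.4114, 0.0799, 0.0283]
force: [-1.0, -0.3, 0.4]
gripper_width: 0.545
time: 19.8
ee_pos: [0.4119, 0.0797, 0.0181]
eef_rot: [[-0.947, -0.322, 0.0], [-0.322, 0.947, 0.0], [-0.0, -0.0, -1.0]]
force: [0.1, -0.1, 0.3]
gripper_width: 0.548
[0.4119 0.0797 0.0181] [   4.5922   27.372   121.2943    0.0017   31.3239 -104.1948]
```

View pics/w11.png

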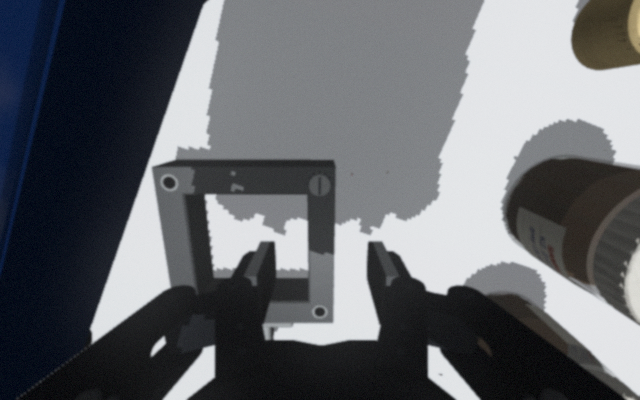

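```bash

python3 -m creep '[0,0,-0.3,0,0,0,-0.1,0,0,-0.25,0,0,0,-0.1,0,0,0,0,0,0,-0.1]' | sed -n '2p;4,5p'
python3 -m creep '[0,0,-0.2,0,0,0,-0.1,0,0,0,0,0,0,-0.1,0,0,0,0,0,0,-0.1]' | sed -n '2p;4,5p'
python3 -m creep '[0,0,0,0,0,0,1,0,0,0,0,0,0,1,0,0,0,0,0,0,1,0,0,0,0,0,0,1,0,0,0,0,0,0,1]'
python3 - <<'E'
from h import *
im=camera("wrist")[:,:,::-1]
cv2.imwrite("pics/w12.png",im)
E
```

```text
ee_pos: [0.411, 0.0793, 0.0006]
force: [-0.1, -0.1, 0.4]
gripper_width: 0.548
ee_pos: [0.4115, 0.0793, -0.0047]
force: [0.1, -0.4, 0.4]
gripper_width: 0.551
time: 20.95
ee_pos: [0.4116, 0.0794, -0.0042]
eef_rot: [[-0.947, -0.321, 0.0], [-0.321, 0.947, 0.0], [-0.0, -0.0, -1.0]]
force: [-1.2, 1.2, 5.2]
gripper_width: 0.155
```

View pics/w12.png

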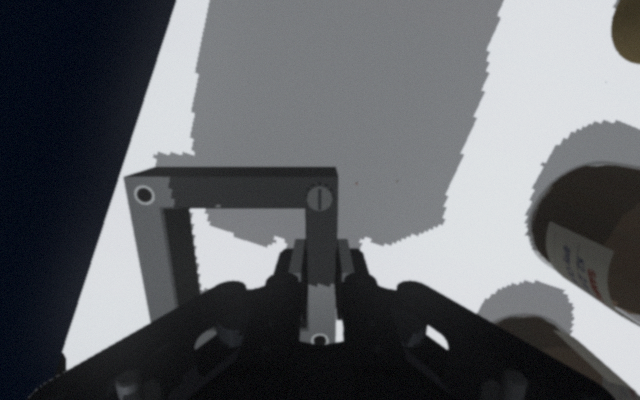

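```bash

python3 -m creep '[0,0,0,0,0,0,1,0,0,0.2,0,0,0,1,0,0,0.5,0,0,0,1,0,0,0.7,0,0,0,1,0,0,0.7,0,0,0,1]' 
python3 -m creep '[0,0,0.8,0,0,0,1,0,0,0.8,0,0,0,1,0,0,0.7,0,0,0,1,0,0,0.3,0,0,0,1,0,0,0,0,0,0,1]'
python3 - <<'E'
from h import *
im=camera("wrist")[:,:,::-1]
cv2.imwrite("pics/w13.png",im)
E
```

```text
time: 21.5
ee_pos: [0.411, 0.0793, 0.0592]
eef_rot: [[-0.947, -0.321, -0.001], [-0.321, 0.947, -0.0], [0.001, 0.0, -1.0]]
force: [0.7, 0.8, -4.2]
gripper_width: 0.15
time: 22.0
ee_pos: [0.4118, 0.0794, 0.1371]
eef_rot: [[-0.947, -0.322, 0.002], [-0.322, 0.947, 0.0], [-0.002, -0.0, -1.0]]
force: [-0.0, 0.8, -3.5]
gripper_width: 0.155
```

View pics/w13.png

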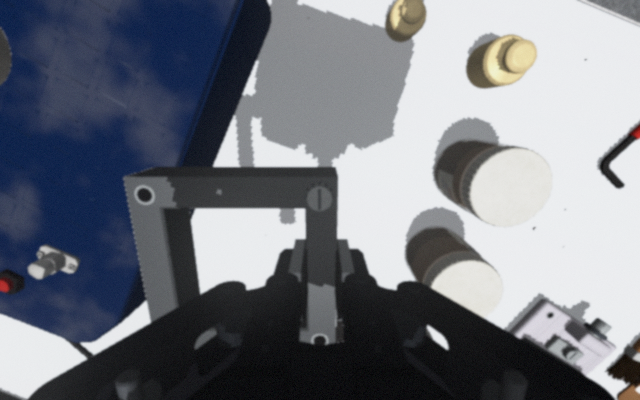

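```bash

python3 -m creep '[0.2,0.5,0.2,0,0,-1,1,0.39,0.87,0,0,0,-2.5,1,0.39,0.87,0,0,0,-2.5,1,0.39,0.87,0,0,0,-2.5,1,0.39,0.87,0,0,0,-2.5,1]' | sed -n '2p;4,5p'
python3 -m creep '[0.39,0.87,0,0,0,-2.5,1,0.39,0.87,0,0,0,-2.5,1,0.39,0.87,0,0,0,-2.5,1,0.39,0.87,0,0,0,-2.5,1,0.39,0.87,0,0,0,-2.5,1]' | sed -n '2p;4,5p'
python3 -m creep '[0.39,0.87,0,0,0,-2.5,1,0.39,0.87,0,0,0,-2.5,1,0.39,0.87,0,0,0,-2.5,1,0.15,0.37,0,0,0,-2.1,1,0,0,0,0,0,0,1]'
python3 -m creep '[0,0,0,0,0,0,1,0,0,0,0,0,0,1]'
python3 - <<'E'
from h import *
o=robot.get_obs();print(o['ee_pos'],o['joints'],np.degrees(np.arctan2(o['eef_rot'][0,1],o['eef_rot'][1,1])))
np.save("o14.npy",o,allow_pickle=True)
im=camera("wrist")[:,:,::-1]
cv2.imwrite("pics/w14.png",im)
E
```

```text
ee_pos: [0.464, 0.1996, 0.1408]
force: [0.5, -0.6, -2.5]
gripper_width: 0.154
ee_pos: [0.5225, 0.33, 0.1402]
force: [-0.0, -0.6, -3.3]
gripper_width: 0.149
time: 23.55
ee_pos: [0.5619, 0.4195, 0.1397]
eef_rot: [[-0.969, 0.247, -0.002], [0.247, 0.969, -0.001], [0.002, -0.002, -1.0]]
force: [-0.4, -0.1, -3.6]
gripper_width: 0.156
time: 23.75
ee_pos: [0.562, 0.4177, 0.1416]
eef_rot: [[-0.969, 0.247, -0.001], [0.247, 0.969, -0.001], [0.001, -0.001, -1.0]]
force: [0.5, -0.6, -2.2]
gripper_width: 0.148
[0.562  0.4177 0.1416] [ 32.8155  40.0862  73.3944  -0.0082  66.6065 -42.8535] 14.327771274925135
```

View pics/w14.png

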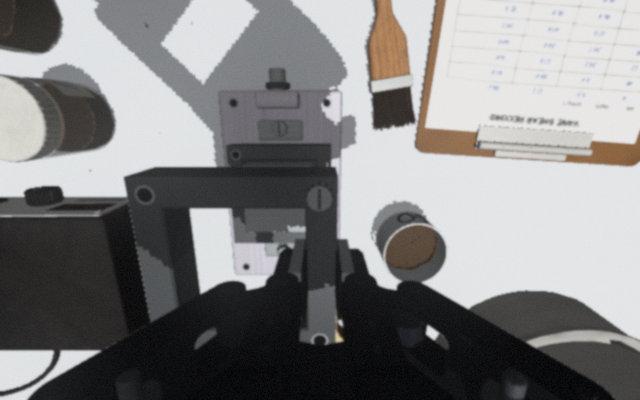

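```bash

python3 -m creep '[0.02,0.03,-0.5,0,0,0,1,0,0,-0.7,0,0,0,1,0,0,-0.5,0,0,0,1,0,0,-0.3,0,0,0,1,0,0,0,0,0,0,1]' | sed -n '2p;4,5p'
python3 -m creep '[0,0,-0.2,0,0,0,1,0,0,-0.2,0,0,0,1,0,0,-0.2,0,0,0,1,0,0,-0.2,0,0,0,1,0,0,0,0,0,0,1]' | sed -n '2p;4,5p'
python3 -m creep '[0,0,0,0,0,0,1,0,0,0,0,0,0,1]'
python3 - <<'E'
from h import *
o=robot.get_obs();print(o['ee_pos'],o['joint_vel'],np.degrees(np.arctan2(o['eef_rot'][0,1],o['eef_rot'][1,1])))
np.save("o15.npy",o,allow_pickle=True)
im=camera("wrist")[:,:,::-1]
cv2.imwrite("pics/w15.png",im)
s=camera("scene")[:,:,::-1]
C=cam("scene");u,v=proj(C,[.5535,.381,.06])[0].astype(int);print(u,v)
cv2.imwrite("pics/s15.png",cv2.resize(s[v-50:v+50,u-65:u+65],None,fx=6,fy=6,interpolation=cv2.INTER_CUBIC))
E
```

```text
ee_pos: [0.5624, 0.419, 0.0806]
force: [-0.5, -0.7, -2.9]
gripper_width: 0.152
ee_pos: [0.5626, 0.4193, 0.0573]
force: [-0.6, -0.5, -2.9]
gripper_width: 0.151
time: 25.0
ee_pos: [0.5632, 0.4196, 0.0587]
eef_rot: [[-0.969, 0.248, 0.0], [0.248, 0.969, 0.0], [-0.0, 0.0, -1.0]]
force: [0.8, -0.3, -3.4]
gripper_width: 0.157
[0.5632 0.4196 0.0587] [-0.0408 -0.0797  0.0464 -0.0189  0.0395  0.0061] 14.347148752995475
280 232
```

View pics/w15.png

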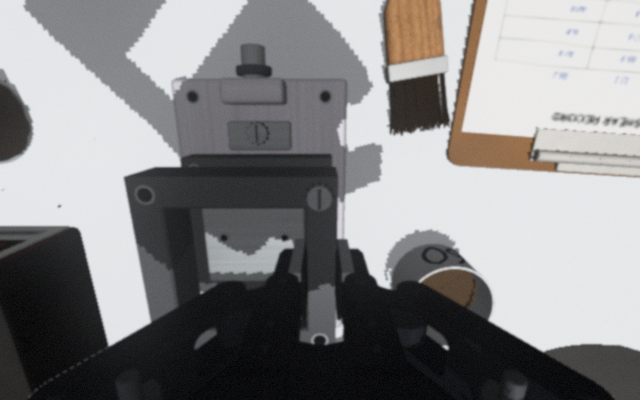

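View pics/s15.png

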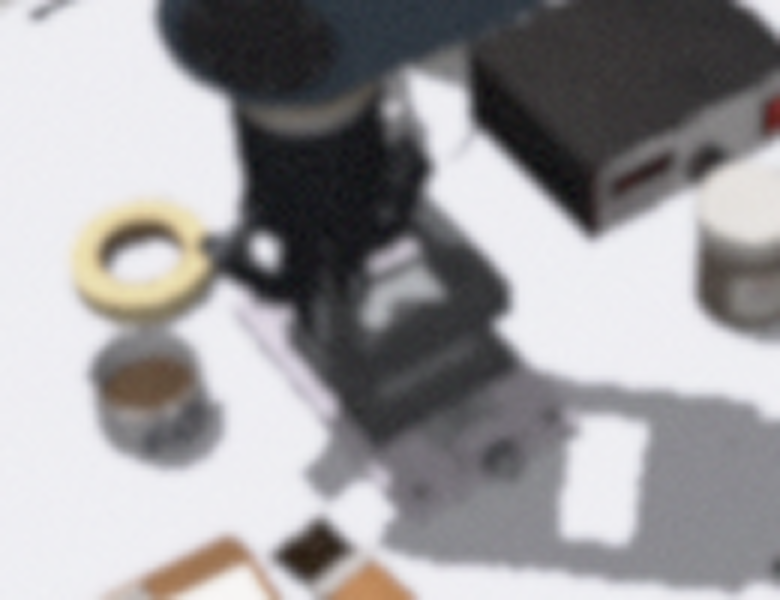

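```bash

python3 -m creep '[-0.02,-0.03,-0.1,0,0,0,1,0,0,0,0,0,0,1,0,0,0,0,0,0,1,0,0,0,0,0,0,1]'
python3 - <<'E'
from h import *
o=robot.get_obs();C=cam("wrist",o)
im=camera("wrist")[:,:,::-1]
np.save("o16.npy",o,allow_pickle=True)
cv2.imwrite("pics/w16.png",cv2.resize(im[145:295,120:350],None,fx=3.4,fy=3.4,interpolation=cv2.INTER_CUBIC))
E
```

```text
time: 25.5
ee_pos: [0.5624, 0.4186, 0.0554]
eef_rot: [[-0.969, 0.248, 0.0], [0.248, 0.969, 0.0], [-0.0, 0.0, -1.0]]
force: [-0.4, -0.3, -2.8]
gripper_width: 0.154
```

View pics/w16.png

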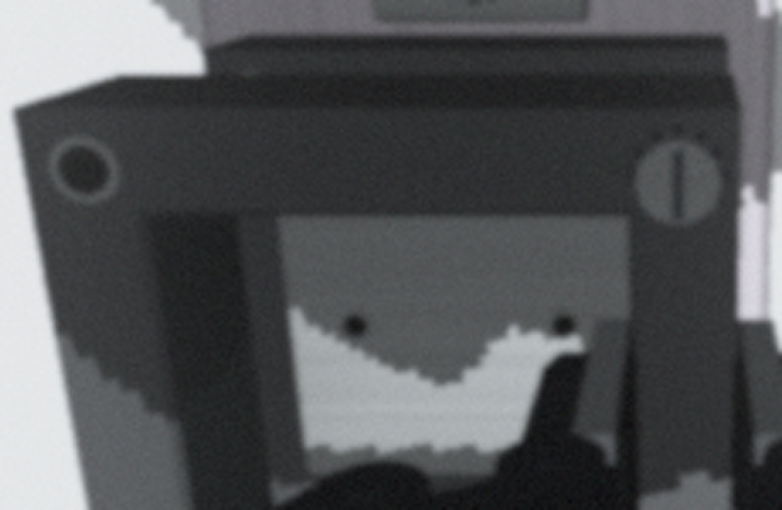

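```bash
python3 - <<'E'
from h import *
o=np.load("o16.npy",allow_pickle=True).item();C=cam("wrist",o)
b=quad("blockholes",ray(C,z2([(355,325),(564,325)],120,145,3.4),.049)).mean(0)
zb=o['ee_pos'][2]+.0042;zt=zb+.026
h=ray(C,z2([(83,169)],120,145,3.4),zt)[0,:2]; s=ray(C,z2([(678,182)],120,145,3.4),zt+.007)[0,:2]
# left/outer edges of top face near front: TL corner, front top edge, inner opening edges
print("zb",zb,h,s,np.hypot(*(s-h)))
y=(s-h)/np.hypot(*(s-h));print("frame yaw",np.degrees(np.arctan2(-y[0],y[1])))
x=np.array([y[1],-y[0]]); c=(h+s)/2+.0378*x; print("frame c",c,"block",b,(c-b)*1000)
e=ray(C,z2([(15,108),(738,104)],120,145,3.4),zt)[:,:2];print("edge",e,np.hypot(*(e[1]-e[0])),((e.mean(0)+.046*x)-b)*1000)
E
```

```text
blockholes [0.5529 0.3811] [35.8 35.8] [-14.3 -14.3]
zb 0.059636985168134905 [0.5073 0.354 ] [0.5257 0.427 ] 0.07524774098040325
frame yaw -14.147204544487137
frame c [0.5532 0.3812] block [0.5529 0.3811] [0.3326 0.1284]
edge [[0.498  0.349 ]
 [0.5197 0.4362]] 0.0898299856935549 [0.5954 0.2323]
```

```bash
python3 -c "
from plant import robot
o=robot.get_obs();print(o['time'],o['ee_pos'],o['force'],o['gripper_width'])
print(robot.close_job())"
```

```text
25.55 [0.56243668 0.41862997 0.05545658] [ 0.00970905 -0.22333991 -3.34876426] 0.153596656104889
the job is handed in; nothing more can be done
None
```

The block is in the pocket and released. The upper half is held over it, level and square, with its lug pointing away from the push rod. I handed the job in at 25.6 s; it returned no verdict.

**Last checks** (wrist camera, just before handing in):
- **Block:** its centre came out within about 1 mm of the pocket centre. It touched the floor at the expected height and was square to the carriage within about 0.5°.
- **Upper half:** its opening was within about 0.7 mm of the block's centre, at a yaw of about -14.2° against the carriage's -14.4°. Its underside was about 10.6 mm above the block. It looked as level as it had on the worktop.
- **Grip:** the fingers still held it, with about 3.3 N of weight on the wrist.
- **Contact:** I saw no sign of the upper half touching the block, the lower half or the carriage, and no bystander looked moved. I did not measure the bystanders again.

**What failed or disagreed:**
- **Fingertip position:** the description puts the fingertips 11 mm ahead of the TCP. My touch test on the worktop put them about 20 mm behind it, at 68 mm opening.
- **First grasp:** because of that, the first attempt shut empty just above the block. I re-measured and the second attempt held. The touch test pressed on the worktop with up to about 54 N through the fingertips.
- **Camera sizes:** edge lengths mostly read 1–3% small (up to 5% on one block edge). I took this as edge blur and small calibration error.

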